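# Run the carved owl up to the pointer on a locking slide

## Task

Bring the carved owl under the pointer of the measuring slide: with a fingertip press the ribbed locking button on the carriage, keep it held down while you push the carriage along the rails all the way to its end stop, then let the button spring up so that the carriage is locked there, and move clear. Nothing is picked up: the owl rides along and must stay standing on its spot, and the other things on the bench stay where they are.

Things in the scene. Friction and masses are not known exactly. Their poses are not given: they have to be found in the camera images.
- slide: Measuring slide, fixed: black board 280 x 440 x 18 thick; two steel rods along its y; aluminium end blocks (100 x 14, top 60 above the table) at y = -178 and +178; between the rods a notched bar. Origin: centre of the board's underside, on the table; z up. The carriage slides along its +y, towards the pointer.
- pointer (a point): Tip of the slide's brass pointer, 150 above the table, over x = 0, y = +116.5 of the slide. It hangs from a thin arm 176 high that comes from a post 190 high at the slide's x = +108, y = +116.5.
- plate (a joint): Carriage travel along the slide's +y, m: about 0.003 at the start, 0.123 at the end stop. Aluminium plate 100 x 200 (along y), top 56 above the table; owl on its leading (+y) half, locking button 120 behind it. The lock has a notch every 20 mm (6 mm of play at the start, 3 mm at the end); it holds unless the button is down. Then it slides against about 2.5 N.
- latch (a joint): Locking button: how far it is pressed down, m. 0 up, 0.008 fully down; the lock clears from about 0.006. Spring: about 2 N to start, 6 N fully down; let go, it springs up by itself and locks again in the next notch.
- latch_top (a point): Centre of the top face of the locking button: grey pad 36 (slide's x) by 56 (slide's y), 68 above the table when up, 60 fully down; the point rides with the carriage and sinks with the button. At each y end a rib 6 thick stands 7 over the pad, leaving a flat 44 long between them for the fingertip. Axes: the slide's.
- figure: Carved wooden owl, loose, 46 across and 80 high, 0.06 to 0.13 kg, standing free on the carriage and riding with it. Origin: centre of its underside; z is up.
- stand_spot (a point): Point on the carriage's top where the figure stands (centre of a grey felt disc, 62 across); rides with the carriage.
- gouge: Bystander: round-handled carving gouge lying on the board, 190 long. Leave alone.
- fish: Bystander: small pale wooden fish, about 120 x 26 x 36 high, lying on the board. Leave alone.
- mallet: Bystander: wooden carver's mallet lying on the table, head 110 long and 72 across. Leave alone.
- glue: Bystander: white glue bottle, 60 across, 140 high. Leave alone.
- mug: Bystander: white mug, 76 across, 90 high. Leave alone.
- bird: Bystander: carved bird head on a steel post with a black foot, 100 x 130, about 130 high. Leave alone.
- brush: Bystander: wooden brush lying on the board, 180 long. Leave alone.
There are look-alikes about, which are no part of the job. There is more than one size of the figure; the one meant has the size given above.

How it is judged:
By the outcome, as a careful person would: the job done as asked, in the order asked, and still so for the second after the job is handed in, with the robot touching nothing.
It also fails if it takes over 35 s, if anything falls off the work surface, if the arm or the gripper's body presses on something with over 40 N, if the wrist force passes 120 N, or if a joint passes its speed limit or range.

## Robot

A 7-joint arm with a two-finger parallel gripper is mounted at the origin on the work surface. World frame = base frame: x ahead of the robot, y to its left, z up, the work surface at z = 0. Lengths are in mm, angles in degrees, forces in N, time in s.
With the tool pointing down it reaches from about 375 to 925 mm from the base axis. Payload 3.1 kg.
Tool frame: the origin (TCP) lies midway between the tips of the shut fingers; the grasp point (between the pads) lies 19 mm behind it; y points along the fingers, z is the direction in which the jaws open and shut, and the axes are right-handed (so a half turn about y gives the same grasp; the last joint's range is limited). The gripper opens to 85 mm and grips with 20 to 120 N. Pads are 22 mm wide; open, the fingers measure 114 mm over their backs; the gripper's body (76 mm by 85 mm) begins 54 mm behind the grasp point. The pads swing forward as they close: fully open they stand 13 mm farther back than shut.
Start: joints at [57.422, 21.939, 2.515, 91.553, -1.026, 66.532, -2.859], TCP at [294.858, -579.277, 231.269] pointing down, gripper open.
Joint ranges: [-149.38, 149.38], [-23.57, 123.04], [-84.95, 90], [0, 143.3], [-89.99, 269.99], [3.08, 112.72], [-163.45, 163.45]. Speed limits (degrees/s): [159.86, 159.86, 180, 180, 180, 180, 180].

## Interface

Orientations are given as [roll, pitch, yaw] about the fixed x, y, z axes, in that order (R = Rz(yaw) Ry(pitch) Rx(roll)).
In Python, from bench import ctrl, eyes, models gives the robot as it stands.
- The arm moves only by the tool arm_command, never from a script. Its argument "deltas" is a list of rows, each a list of 3 entries, a list of its own where there are three numbers: the turn, a rotation vector about the tool's x, y, z in rad, then the shift along the tool's x, y, z in m, then the opening, from 0 (shut) to 1 (fully open). In form: [[[rx, ry, rz], [dx, dy, dz], gripper], ...]. A call has 1 to 20 rows; each row is the pose to reach, as a shift and turn from the pose commanded when the call began, along the tool's axes at that moment; what a row does not reach only later rows make up. A row lasts 1/12 s, in which the tool goes at most 41.7 mm and 7.16 degrees, less where a joint would pass 70% of its speed; a pose out of reach is approached as far as the arm can. A call with a gripper value outside its range is refused whole. The fingers move at their own pace and stop on an object; "newtons" is the grip in N (left out, the last holds). Time passes only in rows, so rows that repeat a pose let the fingers close. It gives the time, the measured TCP pose, the force and the opening at its end, in the units of the state.
- ctrl.get_state(): the state, without advancing time (a new reading comes with each control period).
- eyes.get_image(name): name is "scene" or "top"; returns a dict with "img" (480x640x3 uint8, blue, green, red), "vertical_fov" (degrees; the focal length in pixels is half the picture's height over the tangent of half this angle, whatever the lens; pixels are square), "cx", "cy" (the principal point, pixels), "R" (3x3) and "t" (3): a world point X has camera coordinates R X + t. Camera axes: x right, y down, z forward; pixel columns grow to the right and rows downward; lengths in mm; the calibration is good to about 2 mm. A picture is of the moment at which its call begins. There is no depth.
- ctrl.finish_job(): hands the job in, once; it reports no verdict.
Trained networks look in the newest picture that a camera, given by its name, has taken for a name from the list of things; names that differ only in an ending like _2 or _b are one class to them, and where a whole thing is asked for, a point or a joint stands for the part that bears it (a point fixed in the world has none). Each returns a list of dicts, best first, with "confidence" (0 to 1); they miss things now and then, are a little off and sometimes report something else, mostly with a low value. They report only what shows in the picture. A call takes as long as a camera call. They do not tell look-alikes from the thing itself.
- models.recognise(camera, label): "bbox" ([left, top, width, height] in pixels, round what is visible of it).
- models.spot_point(camera, label): "location" ([row, column] in pixels: a listed point, or the origin of a listed thing).
The state is a dict: "time_s": time; "joint_pos": joint angles; "dq": joint speeds; "tau": joint torques, N m; "tcp_pos": TCP position; "eef_rot": TCP orientation; "wrist_force": force on the tool from outside, world axes, zero at the start; "moment": the same for the moment, N m; "grip_width": opening from 0.0 (shut) to 1.0 (fully open).
Only numpy, scipy, OpenCV 4.12 (cv2) and the standard library are available. Lean on these libraries where they do the work, as an engineer would, in place of code of your own. Each camera call takes 0.05 s, during which the arm holds its last target. There are 200 camera calls.

## Working session

There is one attempt and no reset: what is moved stays moved. The work goes in short steps, Python scripts to look and compute and a tool call to move; the robot and the scene stay as the last step left them, time stands still between calls to the robot, and variables do not carry over. Pictures are saved under pics/ and viewed, about 8 in all and at most 12, crops included, and the job is handed in when it is done.

Besides the shell and the picture viewer there is one more tool, called after "Call:" by a JSON object that holds its "name" and its "arguments". arm_command: Moves the arm, as the interface text tells. Its arguments: {"type":"object","properties":{"deltas":{"type":"array"},"newtons":{"type":"number"}},"required":["deltas"]}

```bash
mkdir -p pics; cat > h.py <<'E'
import numpy as np, cv2
from bench import ctrl, eyes, models
def cam(n):
    d=eyes.get_image(n); d['f']=240/np.tan(np.radians(d['vertical_fov'])/2); d['R']=np.array(d['R']); d['t']=np.array(d['t']); return d
def ray(d,row,col,z):
    v=d['R'].T@np.array([(col-d['cx'])/d['f'],(row-d['cy'])/d['f'],1]); c=-d['R'].T@d['t']
    return c+v*(z-c[2])/v[2]
def proj(d,X):
    p=d['R']@np.array(X)+d['t']; return [d['f']*p[1]/p[2]+d['cy'],d['f']*p[0]/p[2]+d['cx']]
E
python3 - <<'E'
from h import *
print(ctrl.get_state())
for n in('scene','top'):
    d=cam(n); cv2.imwrite(f'pics/{n}0.png',d['img']); print(n,d['f'],-d['R'].T@d['t'])
    for l in('latch_top','stand_spot','figure','pointer','slide','plate'):
        for s in models.spot_point(n,l)[:4] if l!='plate' else []:
            r,c=s['location'];print(l,np.round([r,c],1),round(s['confidence'],2),np.round(ray(d,r,c,dict(latch_top=68,stand_spot=56,figure=56,pointer=150,slide=0)[l])))
        if l in('plate','figure'):
            print(l,[(np.round(s['bbox']),round(s['confidence'],2)) for s in models.recognise(n,l)[:4]])
E
```

```text
{'time_s': 0.0, 'joint_pos': array([57.42144379, 21.99316212,  2.51156724, 91.64777073, -1.02552443,
       66.5321999 , -2.85892907]), 'dq': array([ 0.05810124,  0.04820397,  0.02873088,  0.01724538,  0.1283643 ,
       -0.02995166, -0.05250207]), 'tau': array([ 1.92644197e-04, -4.33467114e+01,  1.02428310e+00, -2.49514192e+01,
        1.04251492e-02,  1.13769519e-02,  5.82162585e-06]), 'tcp_pos': array([ 294.41139228, -578.45213107,  229.88413044]), 'eef_rot': array([-9.01504215e+01, -8.21346297e-03, -1.53020276e+02]), 'wrist_force': array([ 0.16452226, -0.1857739 , -0.45084945]), 'moment': array([-0.02136057, -0.04530384, -0.0689789 ]), 'grip_width': 0.9984889984775408}
scene 471.18653850762746 [1245.23086353  -48.19614738  936.26630221]
latch_top [227.3 241.4] 0.61 [455. -95.  68.]
latch_top [277.1 238.5] 0.5 [ 605. -109.   68.]
stand_spot [243.  287.9] 0.97 [510.  14.  56.]
figure [240.1 292.2] 0.86 [503.  26.  56.]
figure [328.7 287.5] 0.65 [745. -13.  56.]
figure [319.3 258. ] 0.53 [713. -73.  56.]
figure [(array([279., 218.,  20.,  34.]), 0.98), (array([280., 309.,  13.,  26.]), 0.79), (array([253., 300.,  13.,  26.]), 0.51), (array([185., 194., 200., 133.]), 0.16)]
pointer [223.5 340.7] 0.56 [548. 132. 150.]
plate [(array([230., 219.,  28.,  18.]), 0.61), (array([227., 216.,  87.,  53.]), 0.58)]
top 453.72391347108214 [ 518.0803632    66.29067735 1173.56758442]
stand_spot [270.1 341.6] 0.57 [512.  10.  56.]
stand_spot [327.8 352.8] 0.15 [371. -20.  56.]
figure [270.6 341.3] 0.82 [511.  11.  56.]
figure [195.6 353.7] 0.57 [697. -17.  56.]
figure [208.  373.3] 0.53 [667. -66.  56.]
figure [(array([331., 260.,  17.,  23.]), 0.57), (array([368., 202.,  11.,  10.]), 0.55), (array([348., 185.,   8.,  14.]), 0.43)]
pointer [247.  293.1] 0.61 [563. 125. 150.]
slide [272.6 338.7] 0.61 [505.  15.   0.]
plate [(array([316., 244.,  87.,  74.]), 0.8), (array([237., 188., 198., 170.]), 0.42)]
```

```bash
python3 - <<'E'
import cv2
a=cv2.imread('pics/top0.png')[150:380,210:470]; cv2.imwrite('pics/tc.png',cv2.resize(a,None,fx=2.6,fy=2.6,interpolation=2))
a=cv2.imread('pics/scene0.png')[140:390,140:440]; cv2.imwrite('pics/sc.png',cv2.resize(a,None,fx=2.4,fy=2.4,interpolation=2))
E
```

```text
(no output)
```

View pics/tc.png

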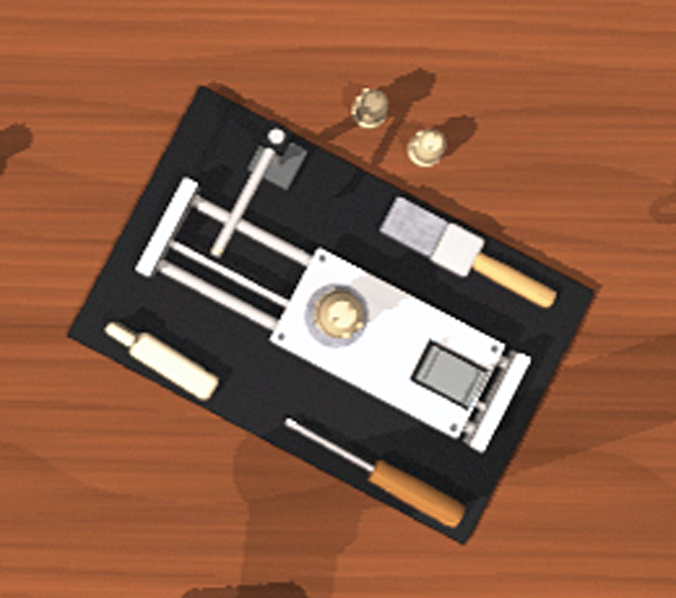

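View pics/sc.png

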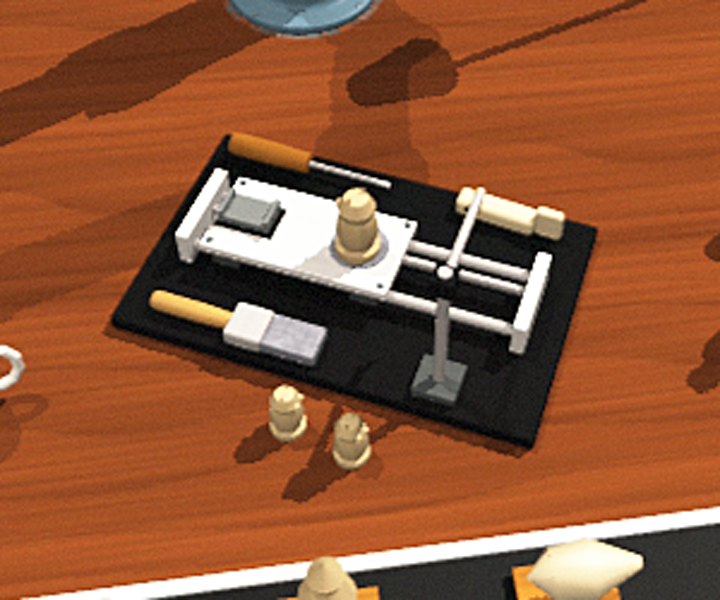

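The pictures show the target carriage at the centre, with its owl at top px (340,270) and the grey ribbed button at about (383,293). Possible mix-ups are two small owls off the board at about (352,191) and (374,206), and another carving at the scene's lower edge. The 80 mm owl is the one on the carriage's felt disc. Next I fit the slide pose.

```bash
cat >> h.py <<'E'
def w(th): c,s=np.cos(th),np.sin(th); return np.array([[c,-s],[s,c]])
E
python3 - <<'E'
from h import *
from scipy.optimize import least_squares
d=cam('top'); o=lambda x,y:(150+y/2.6,210+x/2.6)
pts=[((203,87),(140,220,18)),((600,290),(140,-220,18)),((468,543),(-140,-220,18)),((70,337),(-140,220,18)),
 ((190,180),(50,185,60)),((137,273),(-50,185,60)),((528,356),(50,-185,60)),((483,450),(-50,-185,60))]
W=[ray(d,*o(*p),q[2])[:2] for p,q in pts]
f=lambda v:np.concatenate([v[:2]+w(v[2])@np.array(q[:2])-x for (p,q),x in zip(pts,W)])
r=least_squares(f,[505,15,-.48]);v=r.x
print(v,np.degrees(v[2]),np.round(r.fun.reshape(-1,2),1))
R=w(v[2]); inv=lambda P:R.T@(P[:2]-v[:2])
# plate corners, felt, button in slide frame
for n,p,z in[('pl',(322,248),56),('pl',(508,345),56),('pl',(463,438),56),('pl',(272,342),56),('felt',(336,316),56),('btn',(450,374),68)]:
    P=ray(d,*o(*p),z);print(n,np.round(P),np.round(inv(P),1))
st=ctrl.get_state(); B=v[:2]+R@[0,-123.5]; print('btn',B, 'end',v[:2]+R@[0,-3.5],'dir',R@[0,1])
print('obs figure',inv(ray(d,270.4,341.5,56)))
e=[-90,0,-153]
dp=np.append(B,140)-st['tcp_pos']
from scipy.spatial.transform import Rotation as Ro
T=Ro.from_euler('xyz',st['eef_rot'],degrees=True); print('tool shift',T.inv().apply(dp), 'turn deg', (np.degrees(v[2])-90)-st['eef_rot'][2])
img=d['img'].copy()
for q in [(0,-123.5,68),(0,-3.5,56),(0,116.5,150),(18,-151.5,68),(-18,-95.5,68)]:
    a=proj(d,np.append(v[:2]+R@q[:2],q[2])); cv2.circle(img,(round(a[1]),round(a[0])),1,(0,0,255),-1)
cv2.imwrite('pics/ck.png',cv2.resize(img[220:330,270:420],None,fx=5,fy=5,interpolation=0))
E
```

```text
[ 5.10085106e+02  1.62813202e+01 -4.59559093e-01] -26.330796464115725 [[ 2.2  2.5]
 [-0.2  1.6]
 [-2.8 -0.8]
 [-0.6  2.1]
 [ 2.5  3.6]
 [ 1.9 -0.1]
 [-1.1 -5.9]
 [-1.9 -3. ]]
pl [572.  30.  56.] [49.8 40.1]
pl [ 484. -148.   56.] [  49.2 -158.5]
pl [ 396. -106.   56.] [ -48.4 -160.4]
pl [483.  76.  56.] [-51.   41.2]
felt [508.  16.  56.] [-1.4 -1.3]
btn [456. -91.  68.] [  -0.6 -120.3]
btn [455.30631196 -94.4053264 ] end [508.53267052  13.14445163] dir [0.44355299 0.89624815]
obs figure [ 3.70247694 -4.93529406]
tool shift [-362.96714933   91.2743831  -359.34063985] turn deg 36.691478852552436
```

View pics/ck.png

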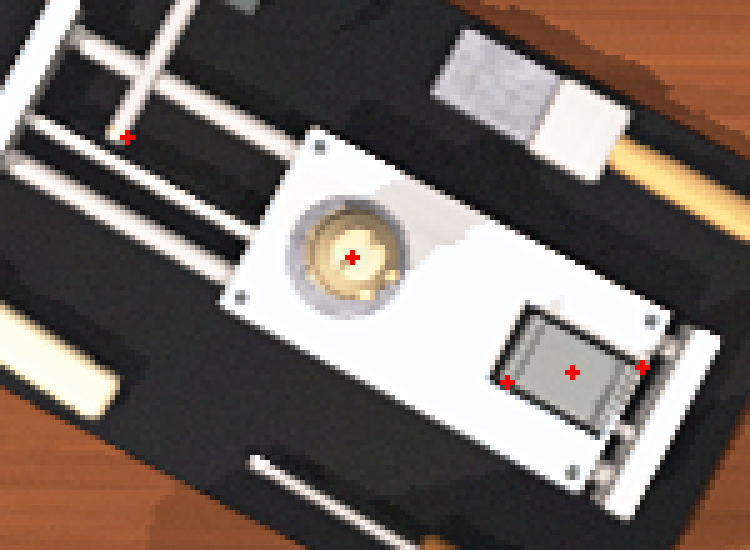

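The fit overlays well: the button centre is at about (456,-92) and the slide direction is at about 63.7° world. I'll move above the button with the fingers shut.

Call:
{"name": "arm_command", "arguments": {"deltas": [[[0,-0.1,0],[-0.03,0,-0.03],0],[[0,-0.2,0],[-0.058,0,-0.058],0],[[0,-0.3,0],[-0.087,0,-0.087],0],[[0,-0.4,0],[-0.116,0,-0.116],0],[[0,-0.5,0],[-0.145,0,-0.144],0],[[0,-0.6,0],[-0.174,0,-0.173],0],[[0,-0.64,0],[-0.203,0,-0.201],0],[[0,-0.64,0],[-0.232,0,-0.23],0],[[0,-0.64,0],[-0.26,0,-0.258],0],[[0,-0.64,0],[-0.289,0,-0.286],0],[[0,-0.64,0],[-0.318,0,-0.315],0],[[0,-0.64,0],[-0.345,0,-0.342],0],[[0,-0.64,0],[-0.365,0,-0.361],0],[[0,-0.64,0],[-0.365,0.03,-0.361],0],[[0,-0.64,0],[-0.365,0.065,-0.361],0],[[0,-0.64,0],[-0.365,0.091,-0.361],0],[[0,-0.64,0],[-0.365,0.091,-0.361],0],[[0,-0.64,0],[-0.365,0.091,-0.361],0]], "newtons": 40}}

```text
time_s: 2.35
tcp_pos: [455.1, -91.8, 139.4]
eef_rot: [-90.2, -0.0, -116.4]
wrist_force: [-0.1, 0.5, 0.3]
grip_width: -0.002
```

Call:
{"name": "arm_command", "arguments": {"deltas": [[[0,0,0],[0,0.03,0],0],[[0,0,0],[0,0.055,0],0],[[0,0,0],[0,0.055,0],0]]}}

```text
time_s: 2.6
tcp_pos: [454.6, -92.2, 83.7]
eef_rot: [-90.2, -0.1, -116.4]
wrist_force: [-1.6, -0.4, -0.4]
grip_width: 0.004
```

```bash
python3 - <<'E'
from h import *
s=ctrl.get_state(); print(s['tcp_pos'],s['wrist_force'])
a=[]
for n,(r,c) in dict(scene=(230,250),top=(290,375)).items():
    d=cam(n); print(proj(d,s['tcp_pos'])); a.append(cv2.resize(d['img'][r-45:r+45,c-50:c+50],None,fx=4,fy=4,interpolation=2))
cv2.imwrite('pics/a.png',np.hstack(a))
E
```

```text
[454.6338487  -92.15593811  83.73342806] [-1.60738748 -0.4046021  -0.38672798]
[np.float64(222.8143164072327), np.float64(241.73002832531054)]
[np.float64(294.88322646612363), np.float64(384.37663329945735)]
```

View pics/a.png

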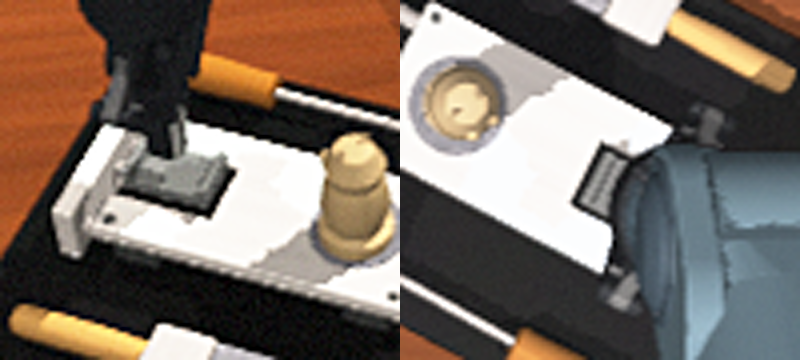

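The left crop shows the fingertip above the grey pad, between the ribs at about (175,160). Now I'll press.

Call:
{"name": "arm_command", "arguments": {"deltas": [[[0,0,0],[0,0.01,0],0],[[0,0,0],[0,0.016,0],0],[[0,0,0],[0,0.02,0],0],[[0,0,0],[0,0.022,0],0],[[0,0,0],[0,0.022,0],0]]}}

```text
time_s: 3.12
tcp_pos: [457.6, -92.4, 63.9]
eef_rot: [-89.9, 0.0, -116.4]
wrist_force: [-0.5, 0.0, 3.6]
grip_width: 0.002
```

Call:
{"name": "arm_command", "arguments": {"deltas": [[[0,0,0],[0,0.002,0],0],[[0,0,0],[0,0.004,0],0],[[0,0,0],[0,0.005,0],0],[[0,0,0],[0,0.005,0],0]]}}

```text
time_s: 3.45
tcp_pos: [457.7, -92.3, 60.0]
eef_rot: [-89.9, -0.0, -116.4]
wrist_force: [-2.0, -1.2, 12.4]
grip_width: -0.002
```

Fully down at 12 N. Now the gentle push along -tool x.

Call:
{"name": "arm_command", "arguments": {"deltas": [[[0,0,0],[-0.001,0,0],0],[[0,0,0],[-0.0025,0,0],0],[[0,0,0],[-0.0045,0,0],0],[[0,0,0],[-0.007,0,0],0],[[0,0,0],[-0.01,0,0],0],[[0,0,0],[-0.013,0,0],0],[[0,0,0],[-0.016,0,0],0],[[0,0,0],[-0.019,0,0],0],[[0,0,0],[-0.0225,0,0],0],[[0,0,0],[-0.026,0,0],0],[[0,0,0],[-0.0295,0,0],0],[[0,0,0],[-0.033,0,0],0],[[0,0,0],[-0.0365,0,0],0],[[0,0,0],[-0.04,0,0],0],[[0,0,0],[-0.0435,0,0],0],[[0,0,0],[-0.0465,0,0],0],[[0,0,0],[-0.049,0,0],0],[[0,0,0],[-0.051,0,0],0],[[0,0,0],[-0.052,0,0],0],[[0,0,0],[-0.052,0,0],0]]}}

```text
time_s: 5.12
tcp_pos: [481.0, -46.0, 60.0]
eef_rot: [-89.8, -0.0, -116.4]
wrist_force: [-1.0, -1.2, 12.6]
grip_width: -0.001
```

```bash
python3 - <<'E'
from h import *
s=ctrl.get_state(); print(s['tcp_pos'],s['wrist_force'])
v=np.array([510.1,16.3]);R=w(-.4596); print('tcp slide',R.T@(s['tcp_pos'][:2]-v))
a=[]
for n,(r,c) in dict(scene=(235,275),top=(275,355)).items():
    d=cam(n)
    for l in('stand_spot','figure'):
        for q in models.spot_point(n,l)[:1]: print(n,l,R.T@(ray(d,*q['location'],56)[:2]-v),q['confidence'])
    a.append(cv2.resize(d['img'][r-60:r+60,c-60:c+60],None,fx=3.3,fy=3.3,interpolation=2))
cv2.imwrite('pics/b.png',np.hstack(a))
E
```

```text
[481.012462   -45.99251556  59.99822386] [-0.97932494 -1.1621775  12.62490991]
tcp slide [  1.56319087 -68.73135235]
scene stand_spot [ 4.49324003 48.12792848] 0.69
scene figure [217.37967595  77.88007568] 0.82
top stand_spot [10.34136897 46.43194433] 0.91
top figure [ 7.93051071 53.2280798 ] 0.72
```

View pics/b.png

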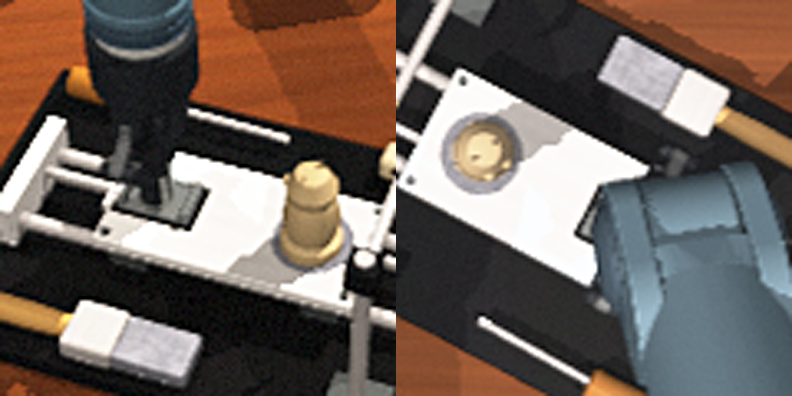

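The carriage has moved about 52 mm, with the owl upright on its disc. Continuing.

Call:
{"name": "arm_command", "arguments": {"deltas": [[[0,0,0],[-0.001,0,0],0],[[0,0,0],[-0.0025,0,0],0],[[0,0,0],[-0.0045,0,0],0],[[0,0,0],[-0.007,0,0],0],[[0,0,0],[-0.01,0,0],0],[[0,0,0],[-0.013,0,0],0],[[0,0,0],[-0.0165,0,0],0],[[0,0,0],[-0.02,0,0],0],[[0,0,0],[-0.0235,0,0],0],[[0,0,0],[-0.027,0,0],0],[[0,0,0],[-0.0305,0,0],0],[[0,0,0],[-0.034,0,0],0],[[0,0,0],[-0.0375,0,0],0],[[0,0,0],[-0.041,0,0],0],[[0,0,0],[-0.0445,0,0],0],[[0,0,0],[-0.048,0,0],0],[[0,0,0],[-0.051,0,0],0],[[0,0,0],[-0.0535,0,0],0],[[0,0,0],[-0.055,0,0],0],[[0,0,0],[-0.056,0,0],0]]}}

```text
time_s: 7.08
tcp_pos: [506.0, 3.9, 60.0]
eef_rot: [-89.8, -0.0, -116.4]
wrist_force: [-0.3, -2.1, 10.8]
grip_width: 0.004
```

Call:
{"name": "arm_command", "arguments": {"deltas": [[[0,0,0],[-0.001,0,0],0],[[0,0,0],[-0.002,0,0],0],[[0,0,0],[-0.003,0,0],0],[[0,0,0],[-0.004,0,0],0],[[0,0,0],[-0.005,0,0],0],[[0,0,0],[-0.006,0,0],0],[[0,0,0],[-0.007,0,0],0],[[0,0,0],[-0.008,0,0],0],[[0,0,0],[-0.009,0,0],0],[[0,0,0],[-0.01,0,0],0],[[0,0,0],[-0.011,0,0],0],[[0,0,0],[-0.012,0,0],0],[[0,0,0],[-0.012,0,0],0]]}}

```text
time_s: 8.17
tcp_pos: [511.5, 14.6, 60.0]
eef_rot: [-89.8, -0.0, -116.4]
wrist_force: [-0.6, -2.6, 10.0]
grip_width: -0.0
```

Call:
{"name": "arm_command", "arguments": {"deltas": [[[0,0,0],[-0.001,0,0],0],[[0,0,0],[-0.002,0,0],0],[[0,0,0],[-0.003,0,0],0],[[0,0,0],[-0.004,0,0],0],[[0,0,0],[-0.005,0,0],0],[[0,0,0],[-0.005,0,0],0]]}}

```text
time_s: 8.67
tcp_pos: [511.6, 15.0, 59.9]
eef_rot: [-89.9, -0.4, -116.5]
wrist_force: [-4.1, -7.9, 16.5]
grip_width: 0.0
```

```bash
python3 - <<'E'
from h import *
s=ctrl.get_state(); print(s['tcp_pos'],s['wrist_force'])
v=np.array([510.1,16.3]);R=w(-.4596); print('tcp slide',R.T@(s['tcp_pos'][:2]-v))
a=[]
for n,(r,c) in dict(scene=(245,310),top=(250,320)).items():
    d=cam(n)
    for l in('stand_spot','figure','latch_top'):
        for q in models.spot_point(n,l)[:1]: print(n,l,R.T@(ray(d,*q['location'],60 if l[0]=='l' else 56)[:2]-v),q['confidence'])
    a.append(cv2.resize(d['img'][r-60:r+60,c-60:c+60],None,fx=3.3,fy=3.3,interpolation=2))
cv2.imwrite('pics/c.png',np.hstack(a))
E
```

```text
[511.6393854   14.96667428  59.93748022] [-4.11073624 -7.91876487 16.49480619]
tcp slide [ 1.97109287 -0.51211109]
scene stand_spot [  7.16859669 107.50424749] 0.89
scene figure [215.00686173   9.29914925] 0.84
scene latch_top [139.48827734 -76.55050558] 0.51
top stand_spot [  7.20434833 119.47152683] 0.94
top figure [187.10324482  58.11048244] 0.69
```

View pics/c.png

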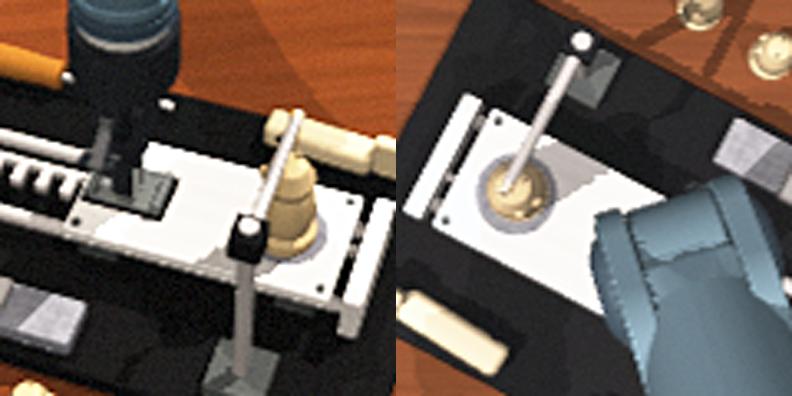

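At the end stop: there is a 9 N reaction with no more motion, and the owl stands under the pointer. I'll lift straight up so the button springs up.

Call:
{"name": "arm_command", "arguments": {"deltas": [[[0,0,0],[0.001,0,0],0],[[0,0,0],[0.002,0,0],0],[[0,0,0],[0.002,-0.003,0],0],[[0,0,0],[0.002,-0.006,0],0],[[0,0,0],[0.002,-0.01,0],0],[[0,0,0],[0.002,-0.015,0],0],[[0,0,0],[0.002,-0.022,0],0],[[0,0,0],[0.002,-0.035,0],0],[[0,0,0],[0.002,-0.06,0],0],[[0,0,0],[0.002,-0.09,0],0],[[0,0,0],[0.002,-0.12,0],0],[[0,0,0],[0.03,-0.15,0],0],[[0,0,0],[0.06,-0.16,0],0],[[0,0,0],[0.095,-0.16,0],0],[[0,0,0],[0.13,-0.16,0],0],[[0,0,0],[0.17,-0.16,0],0],[[0,0,0],[0.21,-0.16,0],0],[[0,0,0],[0.24,-0.16,0],0],[[0,0,0],[0.24,-0.16,0],0]]}}

```text
time_s: 10.65
tcp_pos: [401.0, -200.9, 217.8]
eef_rot: [-90.1, -0.2, -117.0]
wrist_force: [-0.4, -0.0, -0.7]
grip_width: -0.0
```

```bash
python3 - <<'E'
from h import *
s=ctrl.get_state(); print(s['tcp_pos'],s['wrist_force'])
v=np.array([510.1,16.3]);R=w(-.4596)
a=[]
for n,(r,c) in dict(scene=(245,310),top=(250,330)).items():
    d=cam(n)
    for l in('stand_spot','latch_top','pointer'):
        for q in models.spot_point(n,l)[:1]: print(n,l,R.T@(ray(d,*q['location'],dict(l=68,s=56,p=150)[l[0]])[:2]-v),q['confidence'])
    a.append(cv2.resize(d['img'][r-60:r+60,c-60:c+60],None,fx=3.3,fy=3.3,interpolation=2))
cv2.imwrite('pics/d.png',np.hstack(a))
E
```

```text
[ 400.97064615 -200.93461135  217.77014834] [-0.36927099 -0.01453129 -0.7293831 ]
scene stand_spot [ -2.07801186 118.73163136] 0.8
scene latch_top [-8.17385525 -3.20019094] 0.63
scene pointer [ -5.43749481 115.3188456 ] 0.93
top stand_spot [  3.06230691 116.20462908] 0.66
top latch_top [-0.71989885  1.1124585 ] 0.57
top pointer [  0.819359   125.63908956] 0.92
```

View pics/d.png

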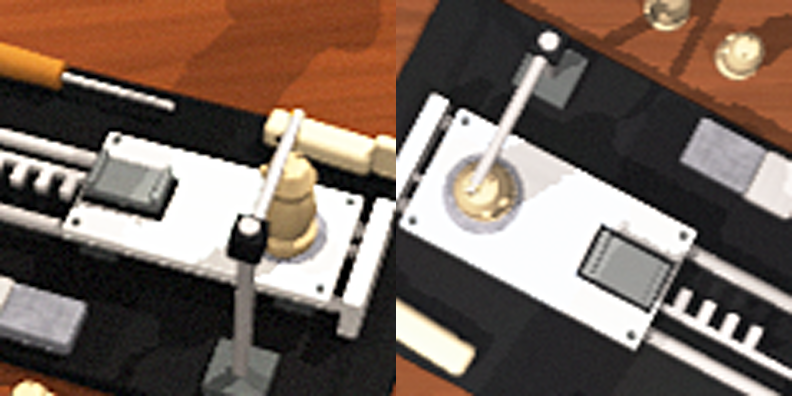

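The button is up, the carriage is at the end stop, and the owl stands on its disc under the pointer. The arm is clear, so I'm handing in.

```bash
python3 -c "
from bench import ctrl
print(ctrl.finish_job())"
```

```text
the job is handed in; nothing more can be done
None
```

The carriage is at its end stop with the owl under the pointer, and I handed the job in about 11 s into the 35 s allowed.

- **What I did:** I pressed the button fully down with the shut fingertips, at about 12 N. I held it while pushing the carriage about 120 mm until it hit the stop, where the sideways force rose to about 9 N and motion ceased. Then I lifted straight up and moved clear.
- **Last checks:** The last pictures show the button sprung up and the carriage against the front end. The owl is upright on its felt disc. Of the bystanders, the brush, gouge and fish in the close-ups look undisturbed. Wrist force was about 0, so the arm is touching nothing.
- **Position readings:** The stand spot read 116 to 119 mm along the slide, against 116.5 expected.
- **Disagreements:** The top camera's network put the pointer tip at 125.6 mm along the slide, about 9 mm off its stated place, while the scene camera put it at 115.3 mm. During the push the network also mistook the small look-alike owls for the figure, and I disregarded those readings.
- **Not tested:** I did not push on the carriage to confirm the lock holds. I judged it locked from the raised button in the picture.

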